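# Clip the garnish board onto the sideboard's snap hook

### The job

Put the board away: first lift the amber tumbler out of the way and set it down gently, upright, on the round cork mat. Then slide the wooden garnish board along the sideboard, without lifting it, so that its steel eye pushes in through the sprung gate of the brass snap hook and the gate snaps shut behind the eye's rim, leaving the eye caught in the hook. Do not touch the hook or its gate with the gripper, and leave the clear tumbler, decanter, rum bottle and dish with its muddler where they are.

Things in the scene. Friction and masses are not known exactly. Their poses are not given: they have to be found in the camera images.
- keeper: Brass snap hook: fixed upright loop. Origin on the sideboard under the gate; +x = the level way in. Floor bar 24 mm wide, 4 mm high from x=-4 mm to a foot 60 mm wide (x 76-121); spine at x=54 mm, 10 mm thick; top arm, 10 mm thick, top 51 mm high, from spine back to x=0, where the gate hangs. The eye's rim meets the spine with the eye's centre at x=+14 mm.
- gate (a joint): Sprung wire gate, 19 mm wide, 7 thick, hinged 46 mm high at keeper x=0, hanging to 6 mm above the wood. 0 = shut; grows (rad, to 1.25) as it swings in (+x); never swings out. Spring 0.03 N m shut, 0.07 at 0.75 rad: 1 to 3 N on the eye. The rim passes under at about 0.75 rad, eye's centre at keeper x = -5 to 0 mm; then the gate drops through the eye's hole.
- board: Loose flat wooden board with steel eye, 0.22 kg. Origin on the underside below the eye's centre; +x along the board, out past the eye. Eye: level ring, 69 mm outer, 51 mm inner diameter, its round bar 6.5 to 15.5 mm high. Wood: 104 mm wide (y), 18 mm thick, from x=-42 to the straight square tail edge at x=-147 mm; a 24 mm wide neck joins them.
- board_tail (a point): Middle of the board's tail edge (the straight 104 mm edge away from the eye), 9 mm high; its x axis is the board's +x.
- tumbler: Amber glass tumbler standing upright in front of the hook between gate and eye; open at the top, 64 mm across at the rim and slightly narrower below, 90 mm tall, about 0.35 kg. Origin at the centre of its underside.
- mat: Round cork mat, 116 mm diameter, 4 mm thick, fixed. Origin at the centre of its underside.
- clear_tumbler: Clear glass tumbler, 64 mm across, 90 mm tall, to be left alone. Origin at the centre of its underside.
- dish: Speckled round white dish, 152 mm across, 24 mm high, with a muddler in it, to be left alone. Origin at the centre of its underside.
- muddler: Dark wooden muddler, 100 mm long, 22 mm thick, lying in the dish. Origin at the middle of its underside at the start.
- decanter: Slim clear decanter with steel cap, 84 mm across, 218 mm tall, to be left alone. Origin at the centre of its underside.
- rum: Closed amber rum bottle, 72 mm across, 240 mm tall, to be left alone. Origin at the centre of its underside.
There are look-alikes about, which are no part of the job. Of the things like the tumbler, leave any that is turquoise; of the rest the smaller one is meant. Of the things that look like the board, the largest one is meant.

How it is judged:
By the outcome, as a careful person would: the job done as asked, in the order asked, and still so for the second after the job is handed in, with the robot touching nothing.
It also fails if it takes over 61 s, if anything falls off the work surface, if the arm or the gripper's body presses on something with over 40 N, if the wrist force passes 120 N, or if a joint passes its speed limit or range.

### The arm

A 6-joint arm with a two-finger parallel gripper is mounted at the origin on the work surface. World frame = base frame: x ahead of the robot, y to its left, z up, the work surface at z = 0. Lengths are in m, angles in rad, forces in N, time in s.
With the tool pointing down it reaches from about 0.35 to 0.725 m from the base axis. Payload 4.3 kg.
Tool frame: the origin (TCP) lies midway between the tips of the shut fingers; the grasp point (between the pads) lies 19 mm behind it (tcp_to_grasp is the distance from the TCP to the grasp point, in m); y points along the fingers, z is the direction in which the jaws open and shut, and the axes are right-handed (so a half turn about y gives the same grasp; the last joint's range is limited). The gripper opens to 85 mm and grips with 20 to 120 N. Pads are 22 mm wide; open, the fingers measure 114 mm over their backs; the gripper's body (76 mm by 85 mm) begins 54 mm behind the grasp point. The pads swing forward as they close: fully open they stand 13 mm farther back than shut.
Start: joints at [-1.398, 0.377, 0.081, 1.274, 0, 1.46], TCP at [0.16, -0.552, 0.231] pointing down, gripper open.
Joint ranges: [-2.72, 2.72], [-0.84, 1.66], [-1.02, 1.22], [-1.77, 2.12], [-1.37, 1.28], [-3.14, 3.14]. Speed limits (rad/s): [2.57, 2.57, 3.14, 3.14, 3.14, 3.14].

### API

Orientations are given as a 3x3 rotation matrix whose columns are the frame's x, y, z axes.
In Python, from station import get_obs, get_image, camera_params, close_job, tcp_to_grasp gives the robot as it stands.
- The arm moves only by the tool play_rows, never from a script. Its argument "targets" is a list that holds one entry, the list of rows, each a list of 4 numbers: the shift along the world's x, y, z normalised to -1 to 1, where 1 is 15 cm, then the turn about the world's z normalised to -1 to 1, where 1 is 90 degrees. In form: [[[tx, ty, tz, spin], ...]]. A call has 1 to 20 rows; each row is the pose to reach, as a shift and turn from the pose commanded when the call began; what a row does not reach only later rows make up. A row lasts 1/8 s, in which the tool goes at most 62.5 mm and 10.7 degrees, less where a joint would pass 70% of its speed; a pose out of reach is approached as far as the arm can. A call with a number of a shift or a turn outside -1 to 1 is refused whole. A call with a gripper value outside its range is refused whole. "grip" is the closure, from -1 (fully open) to 1 (shut), so that 0 is half open, set as the call begins (left out, the last holds). The fingers move at their own pace and stop on an object; "newtons" is the grip in N (left out, the last holds). Time passes only in rows, so rows that repeat a pose let the fingers close. It gives the time, the measured TCP pose, the force and the opening at its end, in the units of the state.
- get_obs(): the state, without advancing time (a new reading comes with each control period).
- get_image(name): name is "side" or "top" or "wrist"; returns (picture, depth): 420x560x3 uint8, red, green, blue; 420x560 float32, m along the optical axis (not along the pixel's ray), 0 where there is no reading.
- camera_params(name): a dict with "fx", "fy", "cx", "cy" (pixels), "position" and "rotation" of the camera in the world. Camera axes: x right, y down, z forward; pixel columns grow to the right and rows downward; lengths in m; the calibration is good to about 2 mm. A picture is of the moment at which its call begins: read the wrist's pose just before it. camera_params takes no time and is no camera call; for the wrist camera it gives the pose at the moment of the call.
- close_job(): hands the job in, once; it reports no verdict.
The state is a dict: "time": time; "joints": joint angles; "dq": joint speeds; "joint_efforts": joint torques, N m; "eef_pos": TCP position; "eef_rot": TCP orientation; "force": force on the tool from outside, world axes, zero at the start; "wrist_torque": the same for the moment, N m; "width": opening from 0.0 (shut) to 1.0 (fully open).
Only numpy, scipy, OpenCV 4.12 (cv2) and the standard library are available. Lean on these libraries where they do the work, as an engineer would, in place of code of your own. Each camera call takes 0.05 s, during which the arm holds its last target. There are 200 camera calls.

## Working session

There is one attempt and no reset: what is moved stays moved. The work goes in short steps, Python scripts to look and compute and a tool call to move; the robot and the scene stay as the last step left them, time stands still between calls to the robot, and variables do not carry over. Pictures are saved under pics/ and viewed, about 8 in all and at most 12, crops included, and the job is handed in when it is done.

Besides the shell and the picture viewer there is one more tool, called after "Emit:" as a command line: name --argument value ..., lists and objects as JSON in quotes. play_rows: Moves the arm, as the interface text tells. Scaled input: -1 to 1 covers 15 cm each way for a shift and 90 degrees each way for a turn. Its arguments: {"type":"object","properties":{"targets":{"type":"array","items":{"type":"array","items":{"type":"array","items":{"type":"number"}}}},"grip":{"type":"number"},"newtons":{"type":"number"}},"required":["targets"]}

```bash
mkdir -p pics; ls
cat > h.py <<'E'
import numpy as np, cv2
from station import *
def snap(n,f):
    P=camera_params(n); im,d=get_image(n)
    np.savez('pics/'+f+'.npz',im=im,d=d,**P); cv2.imwrite('pics/'+f+'.png',im[:,:,::-1]); return im,d,P
def load(f): 
    z=np.load('pics/'+f+'.npz'); return z['im'],z['d'],z
def ray(P,u,v):
    r=np.array(P['rotation'])@np.array([(u-P['cx'])/P['fx'],(v-P['cy'])/P['fy'],1.]); return np.array(P['position']),r
def onplane(P,u,v,z):
    o,r=ray(P,u,v); return o+r*(z-o[2])/r[2]
def cloud(d,P):
    v,u=np.mgrid[:d.shape[0],:d.shape[1]]
    c=np.stack([(u-P['cx'])/P['fx']*d,(v-P['cy'])/P['fy']*d,d],-1)
    return c@np.array(P['rotation']).T+np.array(P['position'])
E
python3 - <<'E'
from h import *
a=snap('top','top0');b=snap('side','side0')
for x in(a,b): print(x[2])
print(tcp_to_grasp, get_obs())
E
```

```text
pics
{'fx': 480.5189895924263, 'fy': 480.5189895924263, 'cx': 277.7486731470378, 'cy': 200.26063779554767, 'position': array([ 0.5114804 , -0.034548  ,  0.98993686]), 'rotation': array([[-0.01083229, -0.9983876 ,  0.05572129],
       [-0.99991882,  0.01118912,  0.00609587],
       [-0.00670951, -0.05565074, -0.99842775]])}
{'fx': 414.0142644911812, 'fy': 414.0142644911812, 'cx': 273.4650954423184, 'cy': 208.907050030606, 'position': array([0.55705522, 0.70640639, 0.5232565 ]), 'rotation': array([[-0.99818083, -0.03648705,  0.04799707],
       [-0.06005403,  0.53116903, -0.84513489],
       [ 0.00534192, -0.84647986, -0.53239394]])}
0.0187 {'time': 0.1, 'joints': array([-1.39831648e+00,  3.77973187e-01,  7.98138899e-02,  1.27442164e+00,
       -4.74620223e-05,  1.46050153e+00]), 'dq': array([-0.0014634 , -0.00133984,  0.00219266,  0.00108359,  0.00018081,
        0.00041419]), 'joint_efforts': array([ 8.55506041e-04, -4.64694428e+01,  2.70581853e+01,  1.20733309e-02,
       -1.51452368e-04,  5.92720582e-06]), 'eef_pos': array([ 0.1603326 , -0.55159711,  0.23048499]), 'eef_rot': array([[-9.60284968e-01, -3.53043876e-04,  2.79020889e-01],
       [-2.79021072e-01,  1.74998889e-03, -9.60283385e-01],
       [-1.49261289e-04, -9.99998406e-01, -1.77899471e-03]]), 'force': array([-0.32921985,  0.15451665, -1.14796809]), 'wrist_torque': array([0.03044432, 0.0237488 , 0.03569806]), 'width': 1.0024813137397153}
```

View pics/top0.png

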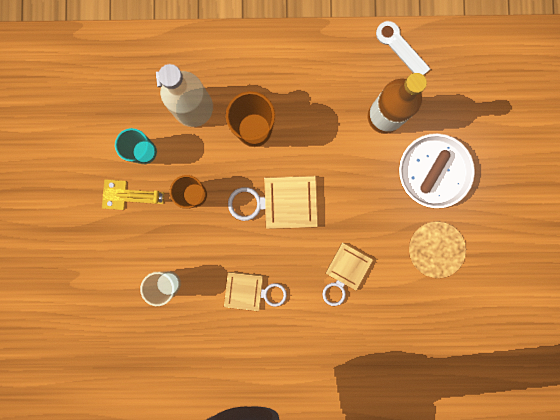

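View pics/side0.png

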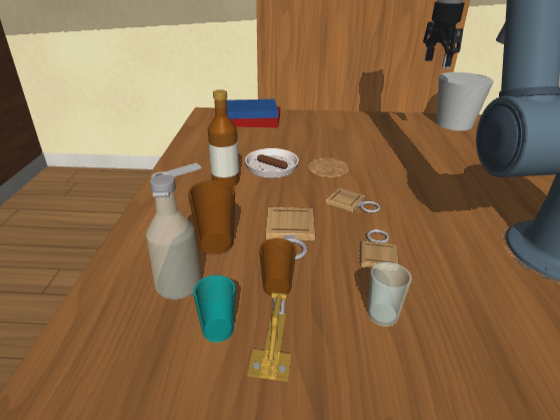

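Tumbler-like things in the top image: small amber (188,191), large amber (250,118), turquoise (135,147) and clear (160,289). I choose the small amber one, which stands between gate and eye. Boards: large (290,202), small ones (350,265) and (245,291). I choose the large one. The hook is at (130,195) and opens to the right; the mat is at (438,250). Next: measuring these, plus one close crop.

Run:
```python
from h import *
im,d,P=load('top0'); hsv=cv2.cvtColor(im,cv2.COLOR_RGB2HSV); C=cloud(d,P)
# board wood by height
def box(m,u0,u1,v0,v1):
    k=np.zeros_like(m);k[v0:v1,u0:u1]=m[v0:v1,u0:u1];return k.astype(np.uint8)
Z=C[...,2]
print('table z',np.median(Z[330:345,200:300]), 'board z',np.median(Z[195:210,280:300]))
w=box((Z>.010)&(Z<.03),255,325,165,240)
w=cv2.morphologyEx(w,cv2.MORPH_OPEN,np.ones((15,15)))
c=max(cv2.findContours(w,0,2)[0],key=cv2.contourArea); r=cv2.minAreaRect(c); 
q=np.array([onplane(P,*p,.018)[:2] for p in cv2.boxPoints(r)]);print('wood px',r,'\n',q,'centre',q.mean(0))
# eye: grey low saturation
e=box((hsv[...,1]<75)&(hsv[...,2]>110),222,268,180,228)
c=max(cv2.findContours(e,0,2)[0],key=cv2.contourArea)
pts=np.argwhere(e)[:,::-1]; W=np.array([onplane(P,*p,.011)[:2] for p in pts])
A=np.c_[2*W,np.ones(len(W))];s=np.linalg.lstsq(A,(W**2).sum(1),rcond=None)[0];print('eye',s[:2],np.sqrt(s[2]+s[:2]@s[:2]),len(W))
# mat
m=box((Z>.0015)&(Z<.012),400,480,212,290);m=cv2.morphologyEx(m,cv2.MORPH_OPEN,np.ones((9,9)))
c=max(cv2.findContours(m,0,2)[0],key=cv2.contourArea);el=cv2.fitEllipse(c);print('mat',el,onplane(P,*el[0],.004))
# tumbler
t=box((Z>.08)&(Z<.1),165,215,165,220);T=C[t>0];print('tum rim',len(T),T.min(0),T.max(0),(T.min(0)+T.max(0))/2)
# hook
k=box((hsv[...,0]>18)&(hsv[...,0]<35)&(hsv[...,1]>150)&(hsv[...,2]>120)&(Z>.035)&(Z<.065),95,175,170,220)
K=C[k>0];print('hook top',len(K),K.min(0),K.max(0));
s=cv2.fitLine(K[:,:2].astype(np.float32),cv2.DIST_HUBER,0,.01,.01).ravel();print(s)
k=box((Z>.04)&(Z<.08),95,175,170,220);K=C[k>0];print('hook any',len(K),K.min(0),K.max(0))
cv2.imwrite('pics/crop1.png',cv2.resize(im[140:240,95:325,::-1],None,fx=3.4,fy=3.4,interpolation=cv2.INTER_CUBIC))
```

```text
table z -7.960034323095666e-05 board z 0.017933953137135028
wood px ((290.0, 202.0), (50.0, 50.0), 90.0) 
 [[ 0.613343   -0.00322603]
 [ 0.61217198 -0.10475408]
 [ 0.51082512 -0.10321908]
 [ 0.51191871 -0.00227708]] centre [ 0.5620647  -0.05336907]
eye [0.56017416 0.03770196] 0.03088655833068021 429Traceback (most recent call last):
  File "<stdin>", line 19, in <module>
ValueError: max() iterable argument is empty
```

Run:
```python
from h import *
im,d,P=load('top0'); hsv=cv2.cvtColor(im,cv2.COLOR_RGB2HSV); C=cloud(d,P)
def box(m,u0,u1,v0,v1):
    k=np.zeros_like(m);k[v0:v1,u0:u1]=m[v0:v1,u0:u1];return k.astype(np.uint8)
Z=C[...,2]
print(np.median(Z[245:255,430:445]),Z[150:240:6,187])
m=box(Z>.002,405,475,212,285)
c=max(cv2.findContours(m,0,2)[0],key=cv2.contourArea);el=cv2.fitEllipse(c);print('mat',el,onplane(P,*el[0],.004))
# board edges: tail (z>.009) subpixel-ish
for v in range(182,224,6):
    us=np.where((Z[v]>.009)&(Z[v]<.03))[0];us=us[(us>262)&(us<330)];print('row',v,onplane(P,us.max()+.5,v,.018)[:2],onplane(P,us.min()-.5,v,.018)[:2])
t=box((Z>.08)&(Z<.1),165,215,165,220);T=C[t>0];print('tum rim',len(T),T.min(0),T.max(0),(T.min(0)+T.max(0))/2)
k=box((Z>.035)&(Z<.065)&(hsv[...,0]>18)&(hsv[...,0]<40),95,172,170,220);K=C[k>0];print('hook top',len(K),K.min(0),K.max(0))
print(cv2.fitLine(K[:,:2].astype(np.float32),cv2.DIST_HUBER,0,.01,.01).ravel())
k=box((Z>.002)&(Z<.03),95,130,170,220);K=C[k>0];print('foot',len(K),K.min(0),K.max(0))
for n,(u,v) in dict(clear=(150,289),turq=(128,145),dec=(169,76),big=(250,112),rum=(415,83)).items():
    k=box(Z>.05,u-35,u+35,v-35,v+35);K=C[k>0];print(n,K.min(0).round(3),K.max(0).round(3))
cv2.imwrite('pics/crop1.png',cv2.resize(im[140:240,95:325,::-1],None,fx=3.4,fy=3.4,interpolation=cv2.INTER_CUBIC))
```

```text
0.0037585213222101066 [-1.00628549e-03  1.14532601e-03  5.06458819e-05 -7.64343372e-04
 -5.29579566e-04  5.11669499e-02  7.14194661e-03  5.38273356e-03
  5.92026232e-03  2.26636311e-02 -1.06959596e-05 -3.05055334e-04
 -6.98909594e-04  1.08969226e-03  2.38272948e-03]
mat ((437.12005615234375, 249.67520141601562), (56.11606216430664, 57.136253356933594), 151.0576171875) [ 0.46196547 -0.35235141  0.004     ]
row 182 [ 0.60197269 -0.10561375] [ 6.03182425e-01 -8.43624406e-05]
row 188 [ 0.58976319 -0.10542812] [ 0.5909401  -0.00200161]
row 194 [ 0.57757068 -0.10524275] [ 0.57873807 -0.00188815]
row 200 [ 0.56537246 -0.10708131] [0.56659847 0.00227846]
row 206 [ 0.55321403 -0.10689505] [0.55443002 0.00238878]
row 212 [ 0.5410725  -0.10670905] [ 0.54223378 -0.00154872]
row 218 [ 0.52894782 -0.1065233 ] [ 0.5300995 -0.0014359]
tum rim 266 [0.54912057 0.11290969 0.08000856] [0.61180515 0.17413596 0.09396152] [0.58046286 0.14352283 0.08698504]
hook top 191 [0.56310636 0.20628537 0.0366631 ] [0.58489874 0.26976678 0.05451534]
[0.06847914 0.99765253 0.57525575 0.2275239 ]
foot 677 [0.53140378 0.27531395 0.0020075 ] [0.6330894  0.3485315  0.02889469]
clear [ 0.369 -0.035  0.05 ] [0.511 0.23  0.99 ]
turq [ 0.511 -0.035  0.05 ] [0.703 0.28  0.99 ]
dec [ 0.511 -0.035  0.077] [0.8   0.186 0.99 ]
big [ 0.511 -0.035  0.05 ] [0.759 0.065 0.99 ]
rum [ 0.511 -0.285  0.098] [ 0.771 -0.035  0.99 ]
```

View pics/crop1.png

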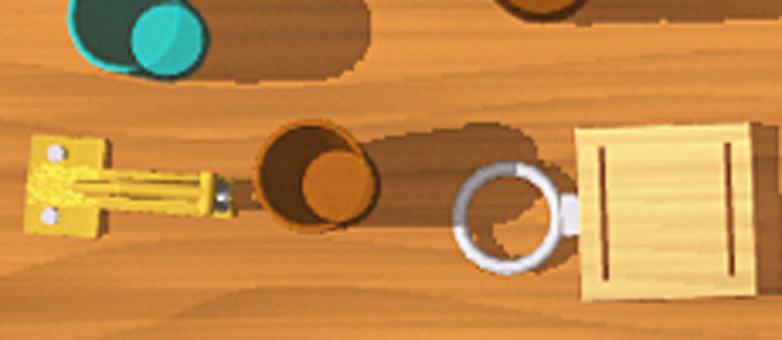

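The crop shows the small amber tumbler with its rim at crop (316,175). The hook's gate end is at crop (222,196), and its axis is tilted about 4° from the image. The eye is at (507,218) and the board at (665,210). The choice holds, so I compute positions and set out.

Run:
```python
from h import *
im,d,P=load('top0')
p=lambda u,v,z:onplane(P,95+u/3.4,140+v/3.4,z)[:2].round(4)
print('tum',p(316,175,.09),'gate',p(222,196,.046),'armend',p(213,195,.051))
print('foot corners',p(110,138,.005),p(102,238,.005),p(32,135,.005),p(23,232,.005))
print('eye',p(507,218,.015),'turq',p(120,22,.09))
S,_,Q=load('side0')
print('tum base side (277,292)',onplane(Q,277,290,0.0))
```

```text
tum [0.5801 0.1396] gate [0.5719 0.2027] armend [0.5722 0.2066]
foot corners [0.6105 0.2811] [0.5499 0.2856] [0.6129 0.3286] [0.5541 0.3335]
eye [0.5588 0.0398] turq [0.6667 0.2487]
tum base side (277,292) [0.58128461 0.1505775  0.        ]
```

Emit:
play_rows --targets '[[[0.2, 0.33, 0.1, 0.1], [0.4, 0.66, 0.2, 0.2], [0.6, 1, 0.3, 0.3], [0.6, 1, 0.3, 0.35]]]' --grip -1 --newtons 25

```text
time: 0.6
eef_pos: [0.2521, -0.3992, 0.2776]
eef_rot: [[-0.667, 0.001, 0.745], [-0.745, -0.0, -0.667], [-0.0, -1.0, 0.001]]
force: [-0.2, -0.9, -0.6]
width: 1.0
```

Emit:
play_rows --targets '[[[0.2, 0.33, 0, 0.1], [0.4, 0.66, 0, 0.2], [0.6, 1, 0, 0.3]]]'

```text
time: 0.98
eef_pos: [0.3409, -0.2506, 0.276]
eef_rot: [[-0.26, -0.0, 0.966], [-0.966, 0.0, -0.26], [-0.0, -1.0, -0.0]]
force: [0.7, -0.7, -0.3]
width: 1.0
```

Emit:
play_rows --targets '[[[0.2, 0.33, 0, 0.1], [0.4, 0.66, 0, 0.165], [0.6, 1, 0, 0.165]]]'

```text
time: 1.35
eef_pos: [0.4309, -0.1004, 0.2761]
eef_rot: [[-0.007, -0.0, 1.0], [-1.0, -0.0, -0.007], [0.0, -1.0, -0.0]]
force: [0.7, -0.2, 0.7]
width: 0.996
```

Emit:
play_rows --targets '[[[0.3, 0.33, -0.1, 0], [0.6, 0.66, -0.2, 0], [0.9, 1, -0.3, 0], [0.9, 1, -0.3, 0]]]'

```text
time: 1.85
eef_pos: [0.5661, 0.0505, 0.2293]
eef_rot: [[-0.004, -0.002, 1.0], [-1.0, 0.0, -0.004], [-0.0, -1.0, -0.002]]
force: [-0.1, -0.4, 0.5]
width: 0.999
```

Run:
```python
from h import *
im,d,P=snap('wrist','w1');print(P['position'],P['rotation'])
```

```text
[0.56626771 0.13542522 0.37108421] [[ 0.99998344 -0.00390022 -0.00423249]
 [-0.00506905 -0.94510773 -0.32671959]
 [-0.00272588  0.32673563 -0.94511184]]
```

View pics/w1.png

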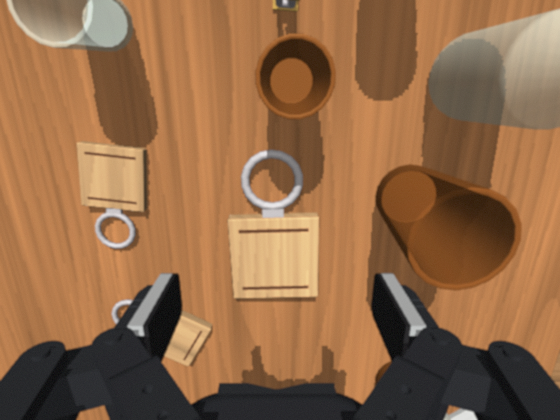

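The wrist view shows the small amber tumbler's rim at (295,75) with the fingers along x. The eye is at (272,181), and the wood spans (231,215) to (317,297). The large amber one is well to the right.

Run:
```python
from h import *
im,d,P=load('w1')
for n,u,v,z in [('tumrim',295,75,.09),('tumbase',291.5,80,.003),('eye',272,180.5,.015),('wL',231,215,.018),('wR',319,213,.018),('tR',317,297,.018),('tL',235,298,.018),('neck',273,213,.012),('gate',285,8,.046)]:
    print(n,onplane(P,u,v,z).round(4))
```

```text
tumrim [0.5802 0.1465 0.09  ]
tumbase [0.5809 0.1451 0.003 ]
eye [0.5601 0.0421 0.015 ]
wL [0.5138 0.0032 0.018 ]
wR [0.6125 0.0052 0.018 ]
tR [ 0.614  -0.1045  0.018 ]
tL [ 0.5134 -0.1056  0.018 ]
neck [0.5609 0.0032 0.012 ]
gate [0.5731 0.2013 0.046 ]
```

Emit:
play_rows --targets '[[[0.045, 0.31, 0, 0], [0.09, 0.63, 0, 0], [0.09, 0.63, -0.25, 0], [0.09, 0.63, -0.55, 0], [0.09, 0.63, -0.85, 0], [0.09, 0.63, -0.98, 0], [0.09, 0.63, -1, 0]]]'

```text
time: 2.78
eef_pos: [0.577, 0.1408, 0.08]
eef_rot: [[-0.009, -0.004, 1.0], [-1.0, -0.001, -0.009], [0.001, -1.0, -0.004]]
force: [0.2, 0.2, -0.4]
width: 0.999
```

Emit:
play_rows --targets '[[[0, 0, -0.14, 0], [0, 0, -0.26, 0], [0, 0, -0.26, 0]]]'

```text
time: 3.15
eef_pos: [0.5784, 0.1416, 0.0425]
eef_rot: [[-0.009, -0.001, 1.0], [-1.0, -0.0, -0.009], [0.0, -1.0, -0.001]]
force: [-0.0, 0.2, 0.1]
width: 1.002
```

Emit:
play_rows --targets '[[[0.013, 0.022, 0, 0], [0.013, 0.022, 0, 0]]]'

```text
time: 3.4
eef_pos: [0.5823, 0.1459, 0.0438]
eef_rot: [[-0.008, 0.003, 1.0], [-1.0, 0.0, -0.008], [-0.0, -1.0, 0.003]]
force: [0.4, -0.0, 0.4]
width: 1.0
```

Emit:
play_rows --targets '[[[0, 0, 0, 0], [0, 0, 0, 0], [0, 0, 0, 0], [0, 0, 0, 0], [0, 0, 0, 0], [0, 0, 0, 0]]]' --grip 1 --newtons 30

```text
time: 4.15
eef_pos: [0.5814, 0.1457, 0.0434]
eef_rot: [[-0.008, 0.001, 1.0], [-1.0, 0.0, -0.008], [-0.0, -1.0, 0.001]]
force: [-2.2, 0.6, 5.0]
width: 0.726
```

Emit:
play_rows --targets '[[[0, 0, 0.1, 0], [0, 0, 0.25, 0], [0, 0, 0.5, 0], [0, 0, 0.75, 0], [0, 0, 0.95, 0], [0, 0, 0.95, 0]]]'

```text
time: 4.9
eef_pos: [0.5828, 0.1459, 0.1878]
eef_rot: [[-0.008, 0.006, 1.0], [-1.0, 0.001, -0.008], [-0.001, -1.0, 0.006]]
force: [1.5, -0.3, -4.3]
width: 0.727
```

Emit:
play_rows --targets '[[[-0.05, -0.2, 0, 0], [-0.13, -0.5, 0, 0], [-0.2, -0.83, 0, 0]]]'

```text
time: 5.28
eef_pos: [0.5492, 0.0204, 0.1828]
eef_rot: [[-0.006, -0.003, 1.0], [-1.0, 0.0, -0.006], [-0.0, -1.0, -0.003]]
force: [-0.1, -0.1, -2.9]
width: 0.727
```

Emit:
play_rows --targets '[[[-0.07, -0.3, 0, 0], [-0.14, -0.6, 0, 0], [-0.22, -0.92, 0, 0]]]'

```text
time: 5.65
eef_pos: [0.5162, -0.1178, 0.1829]
eef_rot: [[-0.007, -0.003, 1.0], [-1.0, 0.001, -0.007], [-0.001, -1.0, -0.003]]
force: [1.0, -0.6, -2.3]
width: 0.726
```

Emit:
play_rows --targets '[[[-0.07, -0.3, 0, 0], [-0.14, -0.6, 0, 0], [-0.22, -0.92, 0, 0]]]'

```text
time: 6.02
eef_pos: [0.4834, -0.2555, 0.1828]
eef_rot: [[-0.007, -0.002, 1.0], [-1.0, 0.002, -0.007], [-0.002, -1.0, -0.002]]
force: [0.0, -0.5, -2.7]
width: 0.726
```

Emit:
play_rows --targets '[[[-0.06, -0.27, -0.1, 0], [-0.12, -0.5, -0.3, 0], [-0.16, -0.65, -0.5, 0], [-0.16, -0.65, -0.65, 0], [-0.16, -0.65, -0.7, 0], [-0.16, -0.65, -0.7, 0]]]'

```text
time: 6.78
eef_pos: [0.4602, -0.3514, 0.0787]
eef_rot: [[-0.007, -0.002, 1.0], [-1.0, 0.002, -0.007], [-0.002, -1.0, -0.002]]
force: [-0.0, 0.2, -2.0]
width: 0.726
```

Emit:
play_rows --targets '[[[0, 0, -0.1, 0], [0, 0, -0.16, 0], [0, 0, -0.185, 0], [0, 0, -0.195, 0], [0, 0, -0.205, 0], [0, 0, -0.21, 0], [0, 0, -0.21, 0]]]'

```text
time: 7.65
eef_pos: [0.461, -0.3525, 0.0485]
eef_rot: [[-0.008, 0.0, 1.0], [-1.0, -0.0, -0.008], [0.0, -1.0, 0.0]]
force: [0.1, -0.5, -2.4]
width: 0.728
```

Emit:
play_rows --targets '[[[0, 0, -0.006, 0], [0, 0, -0.012, 0], [0, 0, -0.016, 0], [0, 0, -0.016, 0]]]'

```text
time: 8.15
eef_pos: [0.4611, -0.3529, 0.0474]
eef_rot: [[-0.008, 0.001, 1.0], [-1.0, -0.002, -0.008], [0.002, -1.0, 0.001]]
force: [-1.9, 1.4, 5.8]
width: 0.731
```

Emit:
play_rows --targets '[[[0, 0, 0, 0], [0, 0, 0, 0], [0, 0, 0, 0], [0, 0, 0, 0], [0, 0, 0, 0]]]' --grip -1

```text
time: 8.78
eef_pos: [0.4609, -0.3524, 0.0459]
eef_rot: [[-0.008, 0.0, 1.0], [-1.0, 0.0, -0.008], [-0.0, -1.0, 0.0]]
force: [0.2, 0.0, 0.0]
width: 1.0
```

Emit:
play_rows --targets '[[[0, 0, 0.1, 0], [0, 0, 0.3, 0], [0, 0, 0.6, 0], [0, 0, 0.9, 0], [0, 0.2, 1, 0]]]'

```text
time: 9.4
eef_pos: [0.4627, -0.325, 0.2007]
eef_rot: [[-0.01, 0.006, 1.0], [-1.0, -0.006, -0.01], [0.006, -1.0, 0.006]]
force: [0.6, -0.2, 0.2]
width: 0.997
```

Run:
```python
from h import *
im,d,P=snap('top','top1');s,_,_=snap('side','side1')
a=cv2.resize(im[165:235,90:320,::-1],(800,243),interpolation=cv2.INTER_CUBIC)
b=cv2.resize(im[200:300,390:490,::-1],(300,300));c=cv2.resize(s[110:200,260:400,::-1],(466,300))
cv2.imwrite('pics/v1.png',np.vstack([a,np.hstack([b,c,np.zeros((300,34,3),np.uint8)])]))
```

```text
(no output)
```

View pics/v1.png

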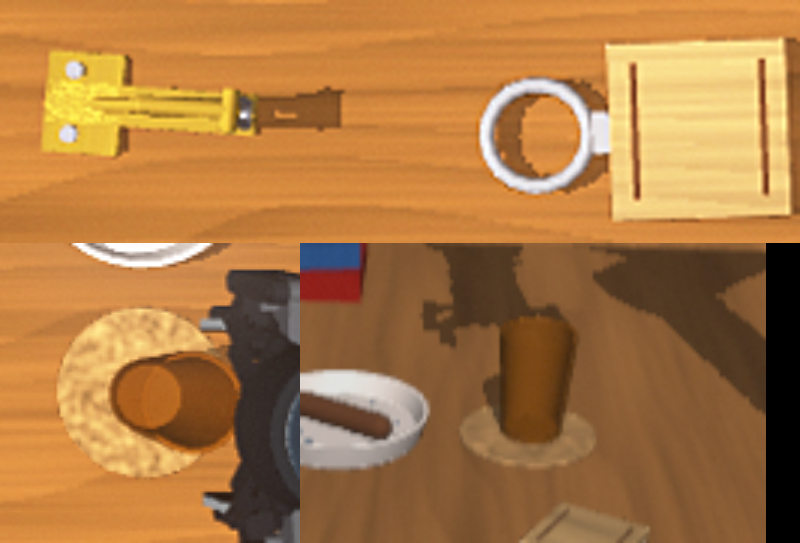

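The tumbler stands upright on the mat, near its middle, at composite (148,395). The hook's foot is centred at (88,104), the gate is at (245,113), and the way is now clear. The eye is at (537,135) and the tail edge runs (788,38) to (793,217). The hook's axis is at a yaw of about 86° and the board's is about 91°. I'll push the tail with two half-closed fingertips and turn about -5° on the way.

Emit:
play_rows --targets '[[[0.15, 0.25, 0, 0], [0.35, 0.55, 0, 0.015], [0.55, 0.85, 0, 0.015], [0.66, 1, 0, 0.015]]]' --grip 0.3

```text
time: 10.0
eef_pos: [0.5608, -0.1704, 0.1959]
eef_rot: [[0.018, -0.0, 1.0], [-1.0, 0.0, 0.018], [-0.0, -1.0, -0.0]]
force: [-0.0, -0.1, 1.2]
width: 0.356
```

Emit:
play_rows --targets '[[[0, 0.1, -0.2, 0], [0, 0.16, -0.5, 0], [0, 0.16, -0.8, 0], [0, 0.16, -0.98, 0], [0, 0.16, -1, 0]]]'

```text
time: 10.62
eef_pos: [0.5577, -0.1479, 0.0437]
eef_rot: [[0.016, -0.005, 1.0], [-1.0, 0.002, 0.016], [-0.002, -1.0, -0.005]]
force: [0.2, -0.5, 0.5]
width: 0.354
```

Run:
```python
from h import *
im,d,P=snap('wrist','w2');o=get_obs();print(o['eef_pos'],o['width'],o['eef_rot'][:,2])
```

```text
[ 0.5588892  -0.1483018   0.04492708] 0.3511260834301347 [ 0.99987634  0.01553776 -0.0024241 ]
```

View pics/w2.png

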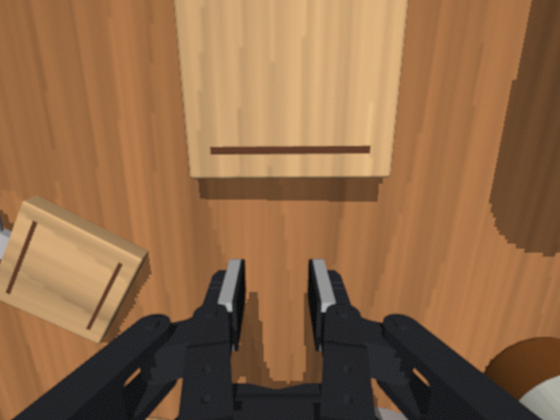

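The tail edge runs (191,178) to (389,177) and is parallel to the fingers. The fingertips at (234,262) and (320,262) are slightly left of the tail's middle.

Run:
```python
from h import *
im,d,P=load('w2')
for u,v,z in [(191,178,.018),(389,177,.018),(234,262,.048),(320,262,.048)]: print(onplane(P,u,v,z).round(4))
```

```text
[ 0.5125 -0.1062  0.018 ]
[ 0.6139 -0.104   0.018 ]
[ 0.5375 -0.1379  0.048 ]
[ 0.577  -0.1372  0.048 ]
```

Emit:
play_rows --targets '[[[0.03, 0, -0.1, 0], [0.03, 0, -0.2, 0], [0.03, 0, -0.265, 0], [0.03, 0, -0.265, 0]]]'

```text
time: 11.18
eef_pos: [0.5634, -0.148, 0.0051]
eef_rot: [[0.016, -0.002, 1.0], [-1.0, 0.001, 0.016], [-0.001, -1.0, -0.002]]
force: [-0.9, -0.1, -0.3]
width: 0.35
```

Emit:
play_rows --targets '[[[0, 0.07, 0, 0], [0, 0.14, 0, 0], [0, 0.2, 0, 0], [0, 0.26, 0, -0.002], [0, 0.32, 0, -0.005], [0, 0.38, 0, -0.01], [0, 0.44, 0, -0.014], [0, 0.5, 0, -0.018], [0, 0.56, 0, -0.022], [0, 0.62, 0, -0.026], [0, 0.68, 0, -0.03], [0, 0.74, 0, -0.034], [0, 0.8, 0, -0.038]]]'

```text
time: 12.8
eef_pos: [0.5644, -0.0278, 0.0062]
eef_rot: [[-0.044, 0.0, 0.999], [-0.999, -0.0, -0.044], [0.0, -1.0, 0.0]]
force: [0.0, -2.5, 3.0]
width: 0.349
```

Run:
```python
from h import *
im,d,P=snap('wrist','w3');o=get_obs();print(o['eef_pos'],o['width'],o['eef_rot'][:,2],o['force'])
```

```text
[ 0.56419989 -0.02644981  0.00605678] 0.35187749172053917 [ 9.99060324e-01 -4.33407408e-02 -2.21144142e-04] [ 0.01112587 -0.59427144  0.47583794]
```

View pics/w3.png

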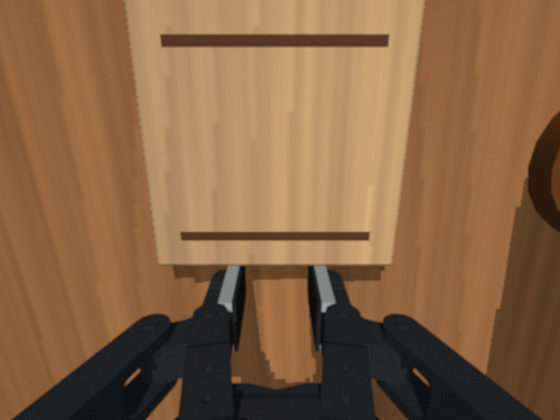

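The fingertips sit flush against the tail edge, which is at row 264. Next I check the eye against the hook from the side and top cameras.

Run:
```python
from h import *
a,d,P=snap('top','top2');b,_,Q=snap('side','side2')
A=cv2.resize(a[160:235,90:260,::-1],(680,300),interpolation=cv2.INTER_CUBIC)
B=cv2.resize(b[260:385,200:370,::-1],(408,300),interpolation=cv2.INTER_CUBIC)
o=np.zeros((600,680,3),np.uint8);o[:300]=A;o[300:,:408]=B;cv2.imwrite('pics/v2.png',o)
```

```text
(no output)
```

View pics/v2.png

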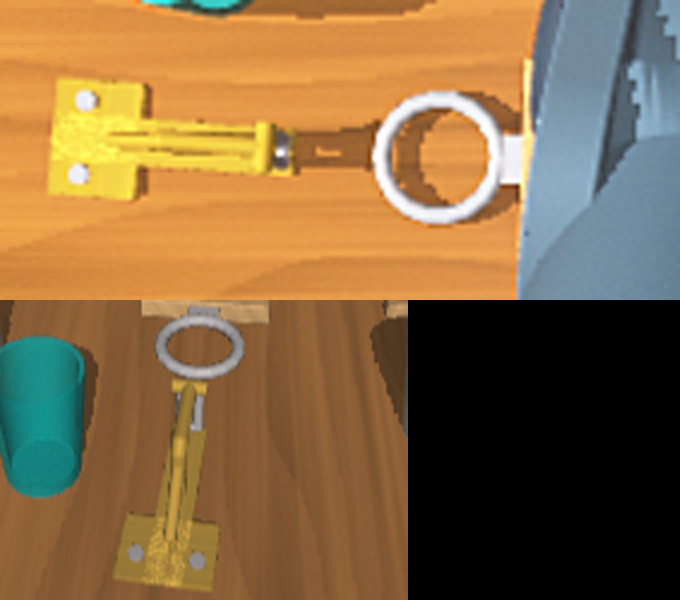

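Top crop: the eye is at (438,156), the gate at (281,151), and the foot corners are (150,84), (141,200), (57,79) and (50,195). The side view shows the eye lined up just outside the gate, and the gate shut.

Run:
```python
from h import *
im,d,P=load('top2');p=lambda u,v,z:onplane(P,90+u/4-.375,160+v/4-.375,z)[:2]
f=[p(150,84,.004),p(141,200,.004),p(57,79,.004),p(50,195,.004)]
e=p(438,156,.013)
L=(f[2]-f[3])+(f[0]-f[1]); n=np.array([-L[1],L[0]])/np.linalg.norm(L); M=np.mean(f,0)
print('axis',n,'foot mid',M,'len',np.linalg.norm((f[2]+f[3]-f[0]-f[1])/2))
g=p(281,151,.046); K=M-n*.0985
n2=(M-g)/np.linalg.norm(M-g)
arm=[p(170,147,.051),p(262,147,.051)];print('arm dir',(arm[0]-arm[1])/np.linalg.norm(arm[0]-arm[1]))
print('K',K,'gate',g,'dir via gate',n2,'eye',e)
for nn in(n,n2): t=np.array([nn[1],-nn[0]]);print('eye in keeper',(e-K)@nn,(e-K)@t, 'gate',(g-K)@nn)
S,_,Q=load('side2');q=lambda u,v,z:onplane(Q,200+u/2.4,260+(v-300)/2.4,z)[:2]
print('side eye',q(200,347,.011),'armend',q(189,386,.051),'foot',q(130,515,.004),q(219,525,.004),q(213,590,.004),q(116,578,.004))
```

```text
axis [0.06077187 0.99815168] foot mid [0.582217  0.3078086] len 0.04763676991011644
arm dir [0.01126093 0.99993659]
K [0.57623097 0.20949066] gate [0.57246209 0.20352195] dir via gate [0.09313282 0.99565369] eye [0.57113874 0.13168119]
eye in keeper -0.07797512516883401 -0.00035419006363198265 gate -0.006186723941382523
eye in keeper -0.07794554743109743 0.0021765181742976546 gate -0.006293778606176265
side eye [0.57066169 0.13426161] armend [0.57540831 0.21797126] foot [0.60904476 0.28743104] [0.55226138 0.29147724] [0.55470111 0.33812203] [0.61282895 0.33370601]
```

Emit:
play_rows --targets '[[[0.003, 0.07, 0, 0], [0.006, 0.14, 0, -0.003], [0.009, 0.21, 0, -0.006], [0.012, 0.28, 0, -0.008], [0.015, 0.34, 0, -0.009], [0.017, 0.38, 0, -0.009], [0.018, 0.42, 0, -0.009], [0.019, 0.45, 0, -0.009], [0.02, 0.48, 0, -0.009], [0.021, 0.5, 0, -0.009], [0.022, 0.52, 0, -0.009], [0.022, 0.53, 0, -0.009]]]'

```text
time: 14.45
eef_pos: [0.568, 0.0511, 0.0064]
eef_rot: [[-0.058, 0.001, 0.998], [-0.998, -0.0, -0.058], [0.0, -1.0, 0.001]]
force: [0.2, -5.4, 0.9]
width: 0.354
```

Run:
```python
from h import *
a,d,P=snap('top','top3');b,_,Q=snap('side','side3');o=get_obs();print(o['eef_pos'],o['force'],o['eef_rot'][:,2])
A=cv2.resize(a[160:235,90:260,::-1],(680,300),interpolation=cv2.INTER_CUBIC)
B=cv2.resize(b[270:370,230:340,::-1],(330,300),interpolation=cv2.INTER_CUBIC)
o=np.zeros((600,680,3),np.uint8);o[:300]=A;o[300:,:330]=B;cv2.imwrite('pics/v3.png',o)
```

```text
[0.56794216 0.05126889 0.00638539] [ 0.81342944 -2.92670843  1.91154168] [ 9.98319157e-01 -5.79531571e-02  5.41504482e-04]
```

View pics/v3.png

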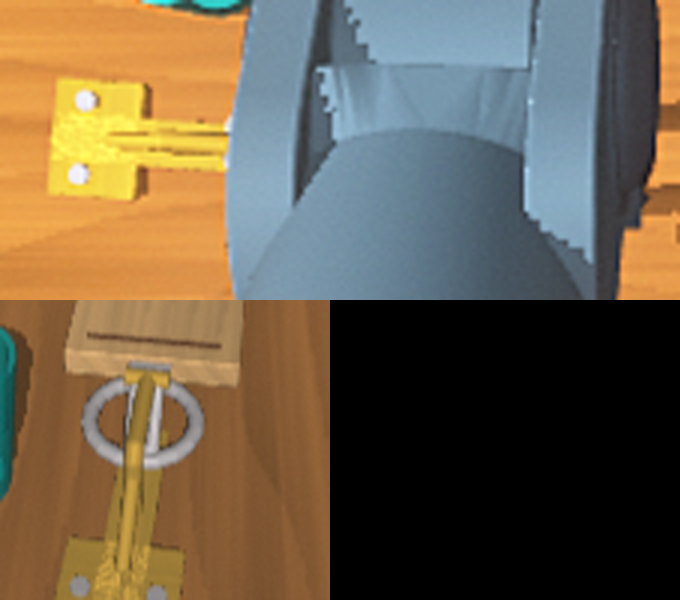

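The side crop shows the rim under the hook and the gate swung inward over it, from (140,385) to (155,450). It has not dropped yet, so I push on gently.

Emit:
play_rows --targets '[[[0.001, 0.015, 0, 0], [0.002, 0.03, 0, 0], [0.003, 0.045, 0, 0], [0.004, 0.055, 0, 0], [0.004, 0.055, 0, 0]]]'

```text
time: 15.18
eef_pos: [0.5683, 0.0599, 0.0061]
eef_rot: [[-0.058, 0.0, 0.998], [-0.998, 0.001, -0.058], [-0.001, -1.0, 0.0]]
force: [0.9, -0.2, 1.0]
width: 0.35
```

Run:
```python
from h import *
b,_,Q=snap('side','side4');o=get_obs();print(o['eef_pos'],o['force'])
a=load('side3')[0];c=load('side1')[0]
cv2.imwrite('pics/v4.png',np.hstack([cv2.resize(x[270:370,250:320,::-1],None,fx=5,fy=5,interpolation=cv2.INTER_CUBIC) for x in (c,b)]))
```

```text
[0.56831351 0.0598348  0.00614331] [-0.8242822  -0.56328109  0.8387343 ]
```

View pics/v4.png

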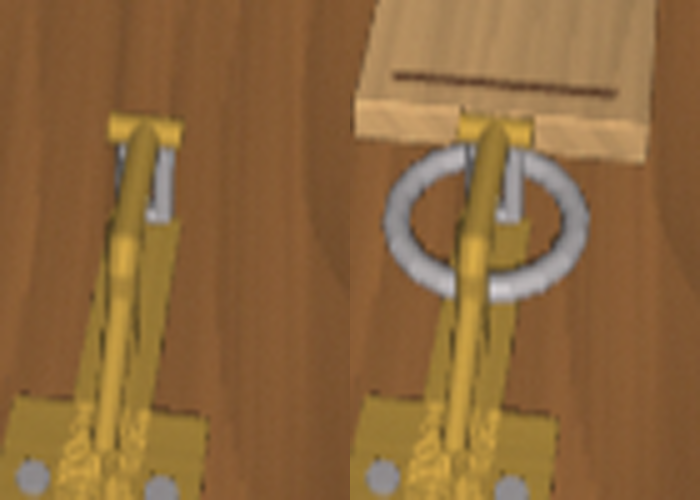

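The gate's lower end is at row 222, as it was when shut at the start. It hangs through the eye's hole, with the near rim past it, and the force has dropped to about 0. I back off, lift and check.

Emit:
play_rows --targets '[[[0, -0.05, 0, 0], [0, -0.15, 0, 0], [0, -0.25, 0.1, 0], [0, -0.3, 0.4, 0], [0, -0.4, 0.8, 0], [0, -0.7, 1, 0], [0, -1, 1, 0], [0, -1, 1, 0]]]'

```text
time: 16.23
eef_pos: [0.5688, -0.0946, 0.158]
eef_rot: [[-0.063, 0.003, 0.998], [-0.998, -0.001, -0.063], [0.001, -1.0, 0.003]]
force: [0.2, 0.8, 0.1]
width: 0.35
```

Run:
```python
from h import *
a,_,P=snap('top','top5');b,_,Q=snap('side','side5');o=get_obs();print(o['time'],o['eef_pos'],o['force'])
A=cv2.resize(a[50:310,80:500,::-1],(670,415))
B=cv2.resize(b[270:370,250:320,::-1],(126,180))
C=cv2.resize(b[110:200,250:400,::-1],(300,180))
out=np.zeros((595,670,3),np.uint8);out[:415]=A;out[415:,:126]=B;out[415:,130:430]=C;cv2.imwrite('pics/v5.png',out)
# gate and others compared with before
d=np.abs(a.astype(int)-load('top0')[0]).max(2)
for n,(u,v) in dict(clear=(150,289),turq=(128,145),dec=(169,76),big=(250,118),rum=(410,88),dish=(437,170),sm1=(245,291),sm2=(350,265)).items(): print(n,(d[v-22:v+22,u-22:u+22]>60).mean().round(3))
print('gate diff',np.abs(load('side1')[0].astype(int)-b)[296:315,276:285].max(2).mean(), 'open',np.abs(load('side1')[0].astype(int)-load('side3')[0])[296:315,276:285].max(2).mean())
```

```text
16.325 [ 0.56801423 -0.09144563  0.15675336] [-0.03394584 -0.64053976 -0.33227647]
clear 0.0
turq 0.0
dec 0.0
big 0.0
rum 0.013
dish 0.372
sm1 0.169
sm2 0.999
gate diff 3.0350877192982457 open 21.327485380116958
```

View pics/v5.png

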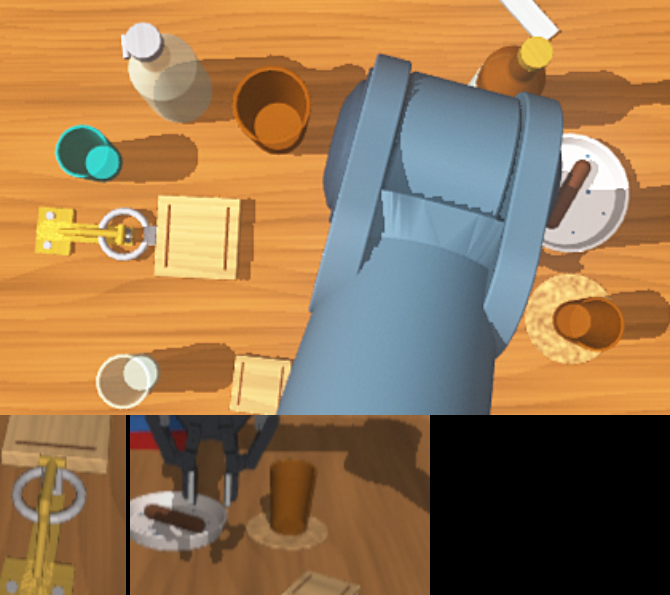

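The eye is caught in the hook at (124,235) with the gate shut. The amber tumbler stands on the mat at (573,320), and the other things are in place; the differences at the dish and small boards come from the arm and its shadow. Handing in.

```bash
python3 -c "
from station import *
print(close_job())"
```

```text
the job is handed in; nothing more can be done
None
```

I did the job in the order asked and handed it in at about 16.3 s; `close_job()` gives no verdict.

- **Tumbler:** I lifted the small amber tumbler with a 30 N grip and set it down upright on the cork mat, near the middle. Contact on setting down was about 6 N.
- **Board:** I pushed the large board along the sideboard by its tail edge with two half-closed fingertips, turning it about 5° on the way. The highest force I read while pushing was about 5 N. The gripper stayed clear of the hook and gate.

**Last checks:** In the side view the gate hangs as it did when shut, down through the eye's hole. That patch differs from the shut picture by 3 grey levels, against 21 while the gate was open. The push force had dropped to about zero.

The top picture shows no change at the decanter, clear tumbler, turquoise tumbler or large amber tumbler, and 1.3% changed pixels at the rum bottle.

**Not confirmed by numbers:** The picture comparison failed at the dish and the two small boards because the arm or its shadow covered them. The dish and muddler look undisturbed. One small board was only partly in view and the other was hidden, so I did not see that one at the end.

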